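Move a freshly oiled finial with locking pliers

ROBOT

A 6-joint arm with a two-finger parallel gripper is mounted at the origin on the work surface. World frame = base frame: x ahead of the robot, y to its left, z up, the work surface at z = 0. Lengths are in m, angles in degrees, forces in N, time in s.
With the tool pointing down it reaches from about 0.2 to 0.875 m from the base axis. Payload 3.4 kg.
Tool frame: the origin (TCP) lies at the centre of the arm's flange, where the gripper is bolted on; the fingertips stand ctrl.tcp_to_tips ahead of it and the grasp point (between the pads) lies 180 mm ahead of it (ctrl.tcp_to_tips is the distance from the TCP to the fingertips, in m); z points along the fingers, y is the line along which they close (so a half turn about z gives the same grasp; the last joint's range is limited). The gripper opens to 94 mm and grips with 3 to 60 N. Pads are 16 mm wide; open, the fingers measure 119 mm over their backs; the gripper's body (75 mm by 177 mm) begins 78 mm behind the grasp point.
Start: joints at [59.931, 15.808, 86.224, -0, 77.962, -6.933], TCP at [0.226, 0.529, 0.405] pointing down, gripper open.
Joint ranges: [-165.64, 165.64], [-43.16, 119.46], [12.63, 154.43], [-67.54, 247.53], [6.08, 155.33], [-154.97, 154.97]. Speed limits (degrees/s): [147.25, 147.25, 180, 180, 180, 180].

INTERFACE

Orientations are given as a 3x3 rotation matrix whose columns are the frame's x, y, z axes.
In Python, from plant import ctrl gives the robot as it stands.
- The arm moves only by the shell command python3 -m pendant 'ROWS' [FORCE]. ROWS is JSON, one flat list of numbers, 5 for each row, row after row: the closure, from 0 (fully open) to 1 (shut), then the shift along the tool's x, y, z in cm, then the turn about the tool's z in units of 10 degrees (1.0 is 10 degrees). In form: [hand, tx, ty, tz, roll, hand, tx, ty, tz, roll, ...]. A call has 1 to 20 rows; each row is the pose to reach, as a shift and turn from the pose commanded when the call began, along the tool's axes at that moment; what a row does not reach only later rows make up. A row lasts 1/8 s, in which the tool goes at most 62.5 mm and 10.7 degrees, less where a joint would pass 70% of its speed; a pose out of reach is approached as far as the arm can. A call with a gripper value outside its range is refused whole. The fingers move at their own pace and stop on an object; FORCE is the grip in N (left out, the last holds). Time passes only in rows, so rows that repeat a pose let the fingers close. It gives the time, the measured TCP pose, the force, the opening and the grip force at its end, in the units of the state.
- ctrl.state(): the state, without advancing time (a new reading comes with each control period).
- ctrl.get_image(name): name is "scene" or "top"; returns a dict with "frame" (420x560x3 uint8, blue, green, red), "fx", "fy", "cx", "cy" (pixels), "world_to_cam" (4x4, takes a point from world to camera coordinates). Camera axes: x right, y up, looking along -z (the intrinsics and any distortion apply to the point x, -y, -z); pixel columns grow to the right and rows downward; lengths in m; the calibration is good to about 2 mm. A picture is of the moment at which its call begins. There is no depth.
- ctrl.finish_job(): hands the job in; it is judged then, once.
Trained networks look in the newest picture that a camera, given by its name, has taken for a name from the list of things; names that differ only in an ending like _2 or _b are one class to them, and where a whole thing is asked for, a point or a joint stands for the part that bears it (a point fixed in the world has none). Each returns a list of dicts, best first, with "score" (0 to 1); they miss things now and then, are a little off and sometimes report something else, mostly with a low value. They report only what shows in the picture. A call takes as long as a camera call. They do not tell look-alikes from the thing itself.
- ctrl.silhouettes(camera, thing): "mask" (420x560 bool, what is visible of it) and "rect" ([centre column, centre row, width, height] in pixels, round what is visible of it).
The state is a dict: "time_s": time; "q": joint angles; "joint_velocities": joint speeds; "joint_torque": joint torques, N m; "ee_pos": TCP position; "tool_rot": TCP orientation; "force": force on the tool from outside, world axes, zero at the start; "moment": the same for the moment, N m; "gripper_width": opening from 0.0 (shut) to 1.0 (fully open); "finger_force": force on a finger pad.
Only numpy, scipy, OpenCV 4.12 (cv2) and the standard library are available. Lean on these libraries where they do the work, as an engineer would, in place of code of your own. Each camera call takes 0.05 s, during which the arm holds its last target. There are 200 camera calls.

TASK

The finial standing by itself on the bench is freshly oiled, so the robot must not touch it: lock the locking pliers onto its bare stem, carry it to the drying board and set it down gently, upright, in the vacant place, midway between the two finished finials, with the pliers lying on the board. Take the hand off the locked pliers, then flick their release lever so that they spring open, and draw them back clear of the finial, leaving them open and lying flat. Do not tip the finial or disturb the two finished ones.

Things in the scene. Friction and masses are not known exactly. Their poses are not given: they have to be found in the camera images.
- pliers: Steel locking pliers lying flat, open at first, about 0.39 kg. Origin: middle of the head, underside; +x to the jaw tips, +y to the fixed handle's side. Head: solid block, y -20 to 20, x -26 to 20, 20 mm tall; held across it (along y) they can be carried open. Jaws 16 mm tall, tips at x 51. Fixed handle: bar along x, y 7 to 17, x -20 to -152, 22 mm tall, with a screw to x -168.
- pliers_mouth (a point): Centre of the closed jaws: on the pliers x 38, y 0, 8 mm above the underside. The axis of a gripped stem comes to lie here (shallow V notches). The fixed jaw is on the -y side, its face at y -11; the moving jaw on the +y side stands open to about y 22 here and y 27 at the tips, so a 22 mm stem has some 11 mm to spare sideways; aim it at y 5.
- jaw: The moving jaw, on the +y side of the mouth, carried by the moving handle through a stiff spring, so that it presses on a stem with about 20 N when the pliers are locked. Origin: on the pliers' pivot, at the pliers' own origin.
- pliers_grips (a point): Point on the pliers at x -68, y 0, 11 mm above the underside, to squeeze about. The moving handle, a bar 10 mm wide and 22 mm tall ending near x -107 when shut (x -91, y -59 when open), is on the -y side. Here the pair is 66 mm over the outsides when open (y 17 to -49), 34 mm when locked (y 17 to -17). Squeezed, the loose pliers shift until they are centred between the fingers.
- handle (a joint): Moving handle, rad: 0 open, 0.42 squeezed to its stop (a little more under a hard squeeze). A light spring (2 to 4 N at the grips) opens it. It pushes past the hook's crest at 0.27 to 0.38, squeezing the jaws from about 0.31 (up to some 20 N at the grips), then snaps in and stays locked at about 0.40. Squeeze all the way, with about 60 N.
- release (a joint): Release lever, rad: 0 at rest, 0.40 pressed. Dark, hinged on the fixed handle at pliers x -100; its hook at x -104 to -113, reaching across to y -27, snaps over the end of the moving handle; its thin paddle reaches back to x -156. Past about 0.2 the hook lets go: the pliers spring open, the moving handle swinging to -y, the moving jaw to +y.
- pliers_tail (a point): Where to pinch the release: on the pliers at x -142, y 5.5, 11 mm above the underside, midway between the outer faces of the paddle (18 mm tall, 4 mm thick, outer face at y -6) and of the fixed handle (y 17), well behind the hook. Pinching the two together along y, from 23 to about 14 mm, takes a few newtons.
- finial: The freshly oiled turned wooden finial standing on the bench top, 58 mm tall, about 60 g. Origin: centre of its flat underside, z up. Bare stem (tenon) 22 mm in diameter and 22 mm tall at the bottom; above it the oiled turned part, 31 mm in diameter at most.
- board: Grey-faced drying board, fixed, 260 mm (its x) by 270 mm (its y), 8 mm thick, turned a little. Origin: centre of its underside on the bench top.
- vacant (a point): The vacant place: middle of the row along the board's y, on the board's top, 75 mm to +x of its centre, midway between the two finished finials, 95 mm from each.
- finial_left: Finished finial of the same shape standing on the board, on the +y side of the vacant place. Origin: centre of its underside.
- finial_right: Finished finial of the same shape standing on the board, on the -y side of the vacant place. Origin: centre of its underside.
Not all that is in view belongs to the job. There is more than one size of the pliers; the one meant has the size given above.

How it is judged (in metres and radians):
On the way, in this order (a step that is already met when the one before it is completed fails the run):
1. the pliers are locked on the finial's stem (value of joint handle above 0.37 rad and contact force between jaw and finial above 5 N), for 0.3 s.
2. the finial stands in the vacant place, the pliers still locked on it and lying on the board, hand off (all of step 1 and horizontal distance between finial and vacant below 0.025 m and angle between finial's own z axis and vertical below 0.12 rad and z of finial in the frame of board below 0.012 m and z of pliers in the frame of board below 0.016 m and contact force between the fingers and pliers below 0.1 N), for 0.3 s.
3. the release lever is pressed and the pliers spring open (value of joint release above 0.15 rad and value of joint handle below 0.33 rad), for 0.02 s.
At the end, for the whole second after the job is handed in: The finial stands upright (within 0.12 rad) on the board within 25 mm of the vacant place; the pliers are open (handle below 0.12 rad), lie flat (within 0.1 rad) on the board or bench, with the mouth of the jaws more than 35 mm from the finial's axis; all at rest (horizontal distance between finial and vacant below 0.025 m and angle between finial's own z axis and vertical below 0.12 rad and z of finial in the frame of board below 0.012 m and value of joint handle below 0.12 rad and horizontal distance between pliers_mouth and finial above 0.035 m and height (world z) of pliers below 0.02 m and angle between pliers's own z axis and vertical below 0.1 rad and linear speed of each of finial, pliers below 0.02 m/s); the robot touches nothing.
It fails at once if the robot touches the oiled finial (contact force between any of the fingers, the arm and finial above 0.5 N).
It fails at once if the pliers are dropped (let go while more than 30 mm above the bench top) (height (world z) of pliers above 0.03 m and contact force between the fingers and pliers below 0.05 N).
It fails at once if the finial tips (angle between finial's own z axis and vertical above 0.5 rad).
It fails at once if a finished finial is disturbed (distance of any of finial_left, finial_right from where it was at the start of the episode above 0.02 m).
It also fails if it takes over 59 s, if anything falls off the work surface, if the arm or the gripper's body presses on something with over 40 N, if the wrist force passes 120 N, or if a joint passes its speed limit or range.

## Working session

There is one attempt and no reset: what is moved stays moved. The work goes in short steps, Python scripts to look and compute and a shell command to move; the robot and the scene stay as the last step left them, time stands still between calls to the robot, and variables do not carry over. Pictures are saved under pics/ and viewed, at most 10 in all, crops included, and the job is handed in when it is done.

```bash
mkdir -p pics; ls; python3 - <<'E'
from plant import ctrl
import cv2
print(ctrl.tcp_to_tips, ctrl.state())
for c in("scene","top"):
    im=ctrl.get_image(c); cv2.imwrite(f"pics/{c}0.png",im["frame"]); print(c,im["fx"],im["fy"],im["cx"],im["cy"],im["world_to_cam"], [k for k in im])
    for t in("pliers","finial","board","release","handle","jaw"):
        print(t,[(round(d["score"],2),[round(float(v)) for v in d["rect"]],int(d["mask"].sum())) for d in ctrl.silhouettes(c,t)])
E
```

```text
pics
0.1992 {'time_s': 0.0, 'q': array([ 5.99314090e+01,  1.58473837e+01,  8.62940014e+01,  4.17100137e-04,
        7.79633654e+01, -6.93275586e+00]), 'joint_velocities': array([-0.072531  , -0.00377542,  0.01067023, -0.09344503, -0.08434463,
        0.07746282]), 'joint_torque': array([ 4.85171404e-04, -4.04589236e+01, -2.37224329e+01,  7.02173333e-02,
        3.44185252e-02, -1.43712969e-04]), 'ee_pos': array([0.22582134, 0.52857053, 0.40381528]), 'tool_rot': array([[-9.19575230e-01,  3.92912899e-01, -9.22176586e-04],
       [ 3.92913916e-01,  9.19573903e-01, -1.57863996e-03],
       [ 2.27741520e-04, -1.81401421e-03, -9.99998329e-01]]), 'force': array([ 0.48639989, -0.40973981,  0.03407724]), 'moment': array([0.01881626, 0.04685028, 0.01325856]), 'finger_force': 0.0, 'gripper_width': 0.9942661488647926}
scene 393.8544162807843 393.8544162807843 274.38913411378235 210.24595609420183 [[ 0.73890804  0.67377041  0.00695325 -0.33069604]
 [-0.5335739   0.57879375  0.616682    0.1793692 ]
 [ 0.41147759 -0.45938136  0.78718166 -1.04860896]
 [ 0.          0.          0.          1.        
[... 812 characters left out ...]
93  -1.1895359 ]
 [ 0.          0.          0.          1.        ]] ['frame', 'fx', 'fy', 'cx', 'cy', 'world_to_cam']
pliers [(0.91, [421, 304, 116, 85], 2039), (0.88, [325, 145, 40, 81], 894), (0.88, [168, 289, 108, 99], 2049)]
finial [(0.45, [394, 126, 14, 12], 173)]
board [(0.57, [206, 142, 118, 106], 10809)]
release [(0.77, [141, 325, 29, 30], 278), (0.6, [452, 275, 32, 25], 269)]
handle [(0.93, [188, 289, 29, 90], 455), (0.65, [400, 302, 44, 84], 411), (0.48, [331, 134, 16, 62], 182)]
jaw [(0.63, [247, 112, 10, 17], 160), (0.59, [388, 334, 16, 13], 152), (0.51, [195, 253, 13, 16], 143), (0.45, [321, 108, 9, 11], 61), (0.35, [206, 142, 120, 108], 10782), (0.29, [320, 143, 44, 85], 925)]
```

View pics/scene0.png

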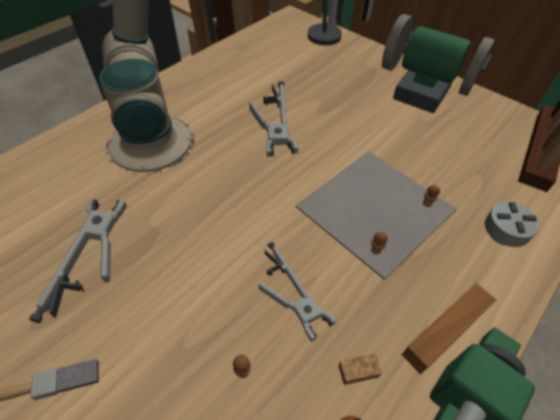

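View pics/top0.png

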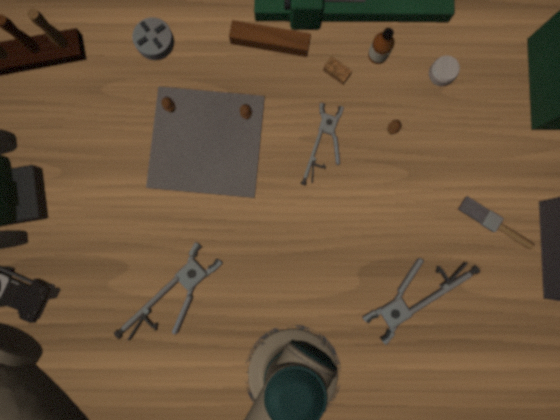

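Top view: three pliers, at (325,145) small, (168,289) and (421,304). The lone finial is at (394,126), and the board is at (206,142) with finials at (168,104) and (246,111). I'll measure the size of all three pliers.

```bash
cat > h.py <<'E'
import numpy as np, cv2
from plant import ctrl
from scipy.optimize import least_squares
def cam(n):
    return ctrl.get_image(n)
def proj(im,P):
    P=np.atleast_2d(P); c=(im["world_to_cam"]@np.c_[P,np.ones(len(P))].T)[:3]
    return np.c_[im["cx"]+im["fx"]*c[0]/-c[2], im["cy"]-im["fy"]*c[1]/-c[2]]
def back(im,uv,z):
    uv=np.atleast_2d(uv).astype(float); W=np.linalg.inv(im["world_to_cam"])
    d=np.c_[(uv[:,0]-im["cx"])/im["fx"],-(uv[:,1]-im["cy"])/im["fy"],-np.ones(len(uv))]@W[:3,:3].T
    o=W[:3,3]; return o+d*((z-o[2])/d[:,2])[:,None]
def tri(a,ua,b,ub):
    r=lambda X: np.r_[(proj(a,X)-ua).ravel(),(proj(b,X)-ub).ravel()]
    s=least_squares(r,[.4,0,.02]); return s.x, np.abs(s.fun).max()
E
python3 - <<'E'
from h import *
T=cam("top");S=cam("scene")
for nm,im in(("top",T),("scene",S)):
    for d in ctrl.silhouettes(nm,"pliers")[:3]:
        ys,xs=np.nonzero(d["mask"]); w=back(im,np.c_[xs,ys],.012)[:,:2]
        h=cv2.convexHull(w.astype(np.float32))[:,0]
        D=np.linalg.norm(h[:,None]-h[None],axis=2);i,j=np.unravel_index(D.argmax(),D.shape)
        print(nm,d["rect"],"centroid",w.mean(0).round(3),"len",D.max().round(3),h[i],h[j],"area",round(cv2.contourArea(h)*1e4,1))
crops=[]
for (u,v) in((325,145),(168,289),(421,304)):
    crops.append(cv2.resize(T["frame"][v-65:v+65,u-65:u+65],(260,260),interpolation=cv2.INTER_CUBIC))
crops2=[]
for (u,v) in((297,290),(275,119),(80,263)):
    crops2.append(cv2.resize(S["frame"][v-70:v+70,u-70:u+70],(260,260),interpolation=cv2.INTER_CUBIC))
cv2.imwrite("pics/crop.png",np.vstack([np.hstack(crops),np.hstack(crops2)]))
E
```

```text
top [169.3, 289.3, 107.0, 99.4] centroid [0.19  0.288] len 0.305 [0.09100792 0.4234682 ] [0.26494363 0.17353196] area 266.5
top [324.9, 144.8, 42.1, 75.7] centroid [ 0.576 -0.08 ] len 0.217 [ 0.45921975 -0.02541397] [ 0.65462244 -0.12084506] area 120.2
scene [297.1, 289.9, 77.5, 98.7] centroid [ 0.569 -0.078] len 0.226 [ 0.45418602 -0.0213391 ] [ 0.6552207  -0.12420683] area 145.0
scene [78.0, 262.9, 98.7, 124.7] centroid [ 0.188 -0.311] len 0.31 [ 0.1251226  -0.16638327] [ 0.24863322 -0.45115575] area 296.8
scene [274.8, 118.3, 48.1, 75.2] centroid [0.197 0.278] len 0.321 [0.08258104 0.43008885] [0.26827088 0.16846737] area 266.1
```

View pics/crop.png

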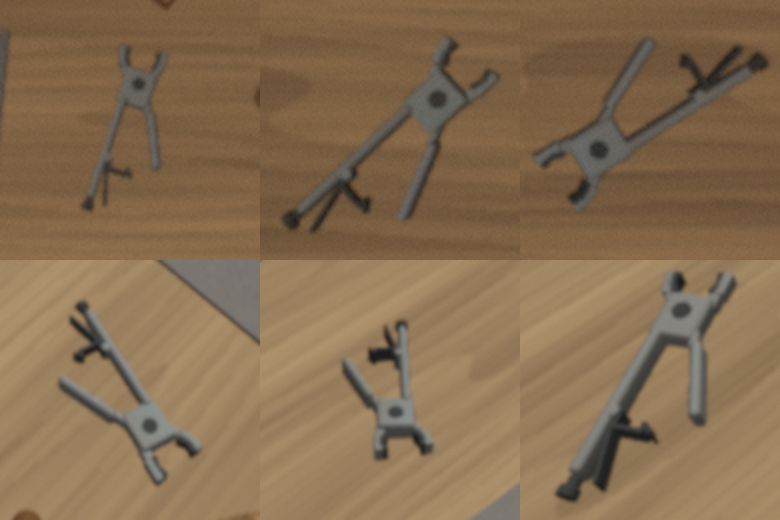

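The small pliers, top (325,145) and scene (297,290), measure about 0.22 m. That matches the described 219 mm. The other two, top (168,289) and (421,304), are about 0.31 m, so they are look-alikes. Next I'll fit poses in both views.

```bash
cat >> h.py <<'E'
from scipy.optimize import minimize
def box(x0,y0,x1,y1,w,h,z0=0):  # bar from p0 to p1, width w
    a=np.array([x0,y0.__float__()]);b=np.array([x1,float(y1)]);t=(b-a)/np.linalg.norm(b-a);n=np.array([-t[1],t[0]])*w/2
    c=np.array([a+n,a-n,b+n,b-n]); return np.vstack([np.c_[c,np.full(4,z)] for z in(z0,h)])/1000
def parts(hd):  # handle angle (0 open .. .42)
    k=1-hd/.42
    return [box(-26,0,20,0,40,20),box(-20,12,-152,12,10,22),box(-152,12,-168,12,10,16,6),
     box(15,-16,51,-16,10,16),box(15,16+2*k,51,16+16*k,10,16),
     box(-20,-12,-107+16*k,-12-45*k,10,22),box(-108,7,-108,-27,8,18),box(-104,0,-156,-4,4,18)]
def place(P,x,y,z,a):
    c,s=np.cos(a),np.sin(a);return P@np.array([[c,s,0],[-s,c,0],[0,0,1]])+[x,y,z]
def render(im,Ps,k=4):
    m=np.zeros((420*k,560*k),np.uint8)
    for P in Ps: cv2.fillConvexPoly(m,cv2.convexHull(np.round((proj(im,P)+.5)*k).astype(np.int32)),1)
    return cv2.resize(m.astype(np.float32),(560,420),interpolation=cv2.INTER_AREA)
def fitpl(ims,masks,p0,hd=0,fixz=None):
    Q=parts(hd)
    def f(p):
        z=p[3] if fixz is None else fixz; c=0
        for im,m in zip(ims,masks):
            r=render(im,[place(P,p[0],p[1],z,p[2]) for P in Q]);c-=np.minimum(r,m).sum()/np.maximum(r,m).sum()
        return c
    s=np.array([p0]+[np.array(p0)+d for d in np.diag([.012,.012,.12,.01])])
    r=minimize(f,p0,method="Nelder-Mead",options=dict(initial_simplex=s,xatol=1e-4,fatol=1e-4,maxiter=250));return r.x,r.fun/len(ims)
t=np.linspace(0,2*np.pi,24)
FIN=[np.vstack([np.c_[r*np.cos(t),r*np.sin(t),0*t+z] for r,z in q])/1000 for q in([(11,0),(11,22)],[(12,22),(15.5,36),(12,45)],[(12,45),(5,58)])]
def fitfin(ims,rects):
    c=lambda m:np.array([np.average(np.arange(560),weights=m.sum(0)+1e-9),np.average(np.arange(420),weights=m.sum(1)+1e-9)])
    obs=[c(m.astype(float)) for m in rects]
    p=np.r_[back(ims[0],obs[0],.03)[0,:2],0]
    for _ in range(4):
        off=np.array([c(render(im,[place(P,*p,0) for P in FIN]))-proj(im,p)[0] for im in ims])
        s=least_squares(lambda X:np.r_[tuple(proj(im,X)[0]+o-b for im,o,b in zip(ims,off,obs))],p,diff_step=1e-3);p=s.x
    return p,np.abs(s.fun).max()
def near(n,t,uv,r=25):
    L=[d for d in ctrl.silhouettes(n,t) if np.hypot(d["rect"][0]-uv[0],d["rect"][1]-uv[1])<r];return L[0]["mask"] if L else None
E
python3 - <<'E'
from h import *
T=cam("top");S=cam("scene")
for _ in range(2):
  mt=near("top","pliers",(325,145));ms=near("scene","pliers",(297,290))
  if mt is None or ms is None: print("miss");continue
  print("pliers",fitpl([T,S],[mt,ms],[.62,-.09,-.45,0.]),fitpl([T,S],[mt,ms],[.62,-.09,-.45,0.],fixz=0.)); break
for nm,a,b in(("finial",(394,126),(239,368)),("finial_left",(168,104),(433,193)),("finial_right",(246,111),(380,240))):
  mt=near("top",nm,a,12);ms=near("scene",nm,b,12)
  if mt is None or ms is None: print("miss",nm,mt is None,ms is None);continue
  print(nm,fitfin([T,S],[mt,ms]),mt.sum(),ms.sum())
for n,im in(("top",T),("scene",S)):
  m=[d for d in ctrl.silhouettes(n,"board") if d["mask"].sum()>8000]
  if m:
    ys,xs=np.nonzero(m[0]["mask"]);w=back(im,np.c_[xs,ys],.008)[:,:2].astype(np.float32);print(n,"board",cv2.minAreaRect(cv2.convexHull(w)))
E
```

```text
pliers (array([ 0.61207533, -0.08865409, -0.31987603,  0.0019868 ]), np.float64(-0.7586120963096619)) (array([ 0.61147343, -0.08855682, -0.32048   ,  0.00437098]), np.float64(-0.7595425844192505))
finial (array([ 0.59780309, -0.24748843,  0.00514861]), np.float64(0.18214205322124144)) 167 335
finial_left (array([0.64821915, 0.30642978, 0.01210047]), np.float64(0.39021069226936334)) 147 290
finial_right (array([0.6321702 , 0.11675298, 0.01117202]), np.float64(0.28679132401157403)) 159 273
top board ((0.5652583837509155, 0.217199444770813), (0.271203875541687, 0.26023927330970764), 84.78277587890625)
scene board ((0.5662913918495178, 0.21632002294063568), (0.2771624028682709, 0.2640979290008545), 84.29792785644531)
```

```bash
python3 - <<'E'
from h import *
T=cam("top");S=cam("scene")
print("pivot",tri(T,[329,122],S,[307.8,309.4]),"tail",tri(T,[304,183],S,[271.2,244.8]))
out=[]
for im,uv in((T,(340,150)),(S,(290,310))):
    k=5;f=im["frame"];u,v=uv;f=cv2.resize(f[v-60:v+60,u-75:u+75],None,fx=k,fy=k,interpolation=cv2.INTER_CUBIC)
    for P in parts(0):
        h=cv2.convexHull(np.round((proj(im,place(P,.612,-.0885,0,-.32))-[u-75,v-60]+.5)*k).astype(np.int32));cv2.polylines(f,[h],True,(0,255,255),1)
    out.append(cv2.resize(f,(400,320)))
cv2.imwrite("pics/ov.png",np.hstack(out))
E
```

```text
pivot (array([ 0.61223886, -0.08875757,  0.0197857 ]), np.float64(0.41267026005721164)) tail (array([ 0.46038869, -0.0263939 ,  0.01291051]), np.float64(0.672221446230651))
```

View pics/ov.png

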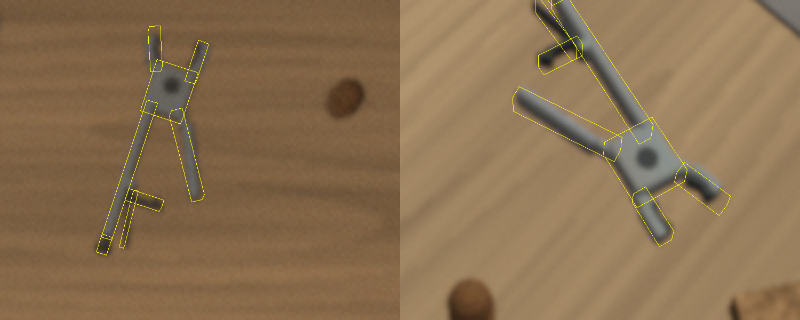

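Overlay agrees in both views: the pliers' origin is at (0.612,-0.0885), yaw -18.3°, flat on the bench. The finial is at (0.598,-0.247).

```bash
cat >> h.py <<'E'
def delta(x,y,z,yaw):
    """tool shift (cm) and roll (10 deg) to put TCP at x,y,z with tool y at pliers-yaw+90 (deg)"""
    s=ctrl.state();R=s["tool_rot"];d=R.T@(np.array([x,y,z])-s["ee_pos"])*100
    cur=np.degrees(np.arctan2(R[1,1],R[0,1])); dy=(yaw+90-cur+90)%180-90
    print("shift",d.round(2),"roll",round(-dy/10,3),"| tcp",s["ee_pos"].round(4),"cur yaw",round(cur-90,2),"t",s["time_s"])
def loc(o,yaw,x,y):
    a=np.radians(yaw);return o[0]+np.cos(a)*x-np.sin(a)*y,o[1]+np.sin(a)*x+np.cos(a)*y
E
python3 - <<'E'
from h import *
x,y=loc((.612,-.0885),-18.3,-.003,0); delta(x,y,.30,-18.3); delta(x,y,.202,-18.3)
E
```

```text
shift [-59.46 -41.62  10.46] roll -0.483 | tcp [0.2259 0.5288 0.4047] cur yaw -23.13 t 1.6
shift [-59.46 -41.62  20.26] roll -0.483 | tcp [0.2259 0.5288 0.4047] cur yaw -23.13 t 1.6
```

```bash
python3 -m pendant '[0,-5,-3.5,2,-0.1, 0,-10,-7,4,-0.2, 0,-15,-10.5,6,-0.3, 0,-20,-14,8,-0.4, 0,-25,-17.5,10,-0.48, 0,-30,-21,10.4,-0.48, 0,-35,-24.5,10.4,-0.48, 0,-40,-28,10.4,-0.48, 0,-45,-31.5,10.4,-0.48, 0,-50,-35,10.4,-0.48, 0,-55,-38.5,10.4,-0.48, 0,-59,-41.2,10.4,-0.48, 0,-59.5,-41.6,12,-0.48, 0,-59.5,-41.6,15,-0.48, 0,-59.5,-41.6,17.5,-0.48, 0,-59.5,-41.6,17.5,-0.48, 0,-59.5,-41.6,17.5,-0.48]' 30; python3 -c "
from h import *
x,y=loc((.612,-.0885),-18.3,-.003,0); delta(x,y,.202,-18.3)"
```

```text
time_s: 3.72
ee_pos: [0.6097, -0.087, 0.2302]
tool_rot: [[-0.949, 0.314, 0.001], [0.314, 0.949, 0.0], [-0.001, 0.0, -1.0]]
force: [-0.0, -0.5, 0.8]
gripper_width: 0.999
finger_force: 0.0
shift [ 0.04 -0.07  2.82] roll 0.0 | tcp [ 0.6097 -0.087   0.2302] cur yaw -18.3 t 3.725
```

```bash
python3 -m pendant '[0,0,-0.05,1.5,0, 0,0,-0.05,2.8,0, 0.3,0,-0.05,2.8,0, 0.6,0,-0.05,2.8,0, 0.7,0,-0.05,2.8,0, 0.7,0,-0.05,2.8,0, 0.7,0,-0.05,2.8,0, 0.7,0,-0.05,2.8,0]' 50; python3 -c "
from h import *
print(ctrl.state()['gripper_width']*94)
o=loc((.598,-.2475),-18.3,-.118,-.005);x,y=loc(o,-18.3,-.003,0); delta(x,y,.206,-18.3)
o=loc((.598,-.2475),-18.3,-.038,-.005);x,y=loc(o,-18.3,-.003,0); delta(x,y,.206,-18.3)"
```

```text
time_s: 4.72
ee_pos: [0.6095, -0.088, 0.2018]
tool_rot: [[-0.949, 0.315, 0.0], [0.315, 0.949, 0.0], [-0.0, 0.0, -1.0]]
force: [0.1, 0.7, 0.6]
gripper_width: 0.421
finger_force: 50.0
39.60744468975908
shift [  8.17 -16.02  -0.43] roll -0.005 | tcp [ 0.6095 -0.088   0.2018] cur yaw -18.35 t 4.725
shift [  0.17 -16.01  -0.43] roll -0.005 | tcp [ 0.6095 -0.088   0.2018] cur yaw -18.35 t 4.725
```

```bash
python3 -m pendant '[0.7,0,0,-0.5,0, 0.7,1.5,0,-0.8,0, 0.7,4,-2,-0.8,0, 0.7,6.5,-5,-0.8,0, 0.7,8,-9,-0.8,0, 0.7,8.2,-12.5,-0.8,0, 0.7,8.2,-15.5,-0.8,0, 0.7,8.2,-16,-0.6,0, 0.7,8.2,-16,-0.5,0, 0.7,8.2,-16,-0.5,0]' 50
python3 - <<'E'
from h import *
T=cam("top");S=cam("scene");out=[]
for n,im,uv in(("top",T,(385,150)),("scene",S,(220,330))):
    m=near(n,"finial",proj(im,[.598,-.2475,.03])[0],15);print(n,m is not None)
    k=5;u,v=uv;f=cv2.resize(im["frame"][v-60:v+60,u-75:u+75],None,fx=k,fy=k,interpolation=cv2.INTER_CUBIC)
    o=loc((.598,-.2475),-18.3,-.118,-.005)
    for P in [place(P,*o,.006,np.radians(-18.3)) for P in parts(0)[:6]]+[place(P,.598,-.2475,0,0) for P in FIN]:
        h=cv2.convexHull(np.round((proj(im,P)-[u-75,v-60]+.5)*k).astype(np.int32));cv2.polylines(f,[h],True,(0,255,255),1)
    out.append(cv2.resize(f,(400,320)))
cv2.imwrite("pics/st.png",np.hstack(out))
E
```

```text
time_s: 5.98
ee_pos: [0.4812, -0.213, 0.2064]
tool_rot: [[-0.949, 0.314, -0.001], [0.314, 0.949, 0.001], [0.001, 0.001, -1.0]]
force: [-0.2, -0.3, -4.5]
gripper_width: 0.421
finger_force: 50.0
top False
scene True
```

View pics/st.png

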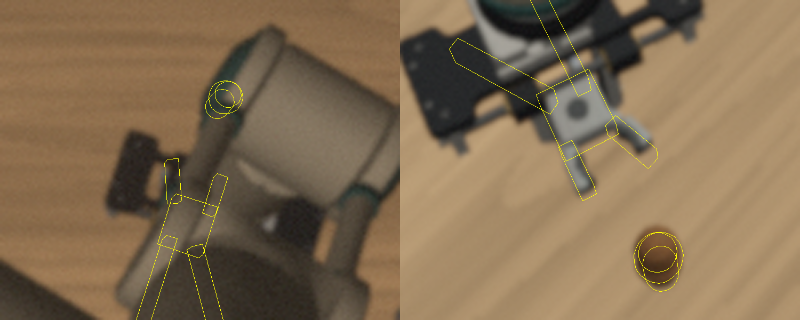

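Scene crop: the jaws (582,190)/(640,145) straddle the line to the finial at (658,255). Pliers and finial are offset from their overlays by about the same amount, so their relative aim holds. Driving in.

```bash
python3 -m pendant '[0.7,-2,0,0,0, 0.7,-4,0,0,0, 0.7,-5,0,0,0, 0.7,-5,0,0,0]' 50
python3 - <<'E'
from h import *
S=cam("scene")
m=near("scene","finial",proj(S,[.598,-.2475,.03])[0],15)
ys,xs=np.nonzero(m);obs=np.array([xs.mean(),ys.mean()])
r=render(S,[place(P,.598,-.2475,0,0) for P in FIN]);ys,xs=np.nonzero(r>.5);print("finial off px",obs-[xs.mean(),ys.mean()])
for t in("pliers","jaw"):
  for d in ctrl.silhouettes("scene",t): print(t,d["score"],d["rect"],d["mask"].sum())
st=ctrl.state()["ee_pos"];o=loc(st[:2],-18.3,.003,0)
ML=[d["mask"] for d in ctrl.silhouettes("scene","pliers")]
fr=S["frame"];Q=[place(P,*o,.005,np.radians(-18.3)) for P in (parts(0)[0],parts(0)[3],parts(0)[4])]
m=max(ML,key=lambda k:np.minimum(render(S,Q),k).sum())
R=render(S,Q);box_=cv2.dilate((render(S,Q[1:])>.2).astype(np.uint8),np.ones((9,9)))>0
best=[]
for dx in np.arange(-4,4.1,.5):
  for dy in np.arange(-4,4.1,.5):
    r=cv2.warpAffine(R,np.float32([[1,0,dx],[0,1,dy]]),(560,420));best.append((np.minimum(r,m)[box_].sum()/np.maximum(r,m)[box_].sum(),dx,dy))
print(sorted(best)[-4:])
k=5;u,v=235,350;f=cv2.resize(fr[v-60:v+60,u-75:u+75],None,fx=k,fy=k,interpolation=cv2.INTER_CUBIC)
for P in Q+[place(P,.598,-.2475,0,0) for P in FIN]:
    cv2.polylines(f,[cv2.convexHull(np.round((proj(S,P)-[u-75,v-60]+.5)*k).astype(np.int32))],True,(0,255,255),1)
cv2.imwrite("pics/in.png",f)
E
```

```text
time_s: 6.68
ee_pos: [0.5292, -0.2297, 0.2065]
tool_rot: [[-0.949, 0.314, -0.0], [0.314, 0.949, 0.0], [0.0, 0.0, -1.0]]
force: [-0.6, -0.2, -4.0]
gripper_width: 0.422
finger_force: 50.0
finial off px [-0.37341772 -1.31138429]
pliers 0.86 [275.8, 118.8, 48.1, 75.5] 1367
pliers 0.85 [232.8, 344.0, 36.1, 51.8] 716
pliers 0.67 [76.3, 261.9, 88.1, 124.6] 3064
pliers 0.57 [243.5, 345.9, 10.8, 13.5] 123
jaw 0.52 [246.6, 344.6, 18.9, 15.7] 152
jaw 0.45 [94.5, 206.5, 9.5, 13.6] 114
[(np.float32(0.76673293), np.float64(-1.0), np.float64(-1.5)), (np.float32(0.76843166), np.float64(-0.5), np.float64(-1.0)), (np.float32(0.76877135), np.float64(-1.0), np.float64(-2.0)), (np.float32(0.772098), np.float64(0.0), np.float64(-1.0))]
```

View pics/in.png

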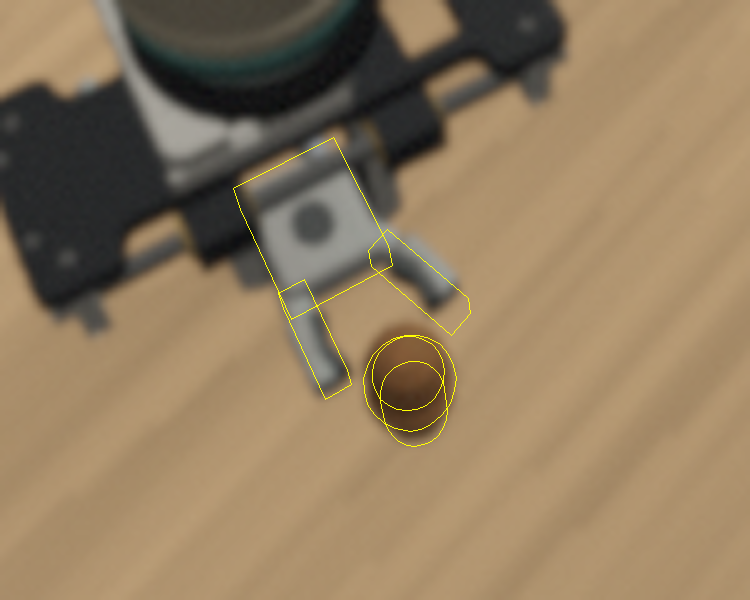

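Relative offset is consistent to about 0.5 px, with the finial at (410,385) centred ahead of the open mouth. Finishing the entry, lowering and letting go.

```bash
python3 -m pendant '[0.7,-1,0,0,0, 0.7,-2,0,0,0, 0.7,-3,0,0,0, 0.7,-3.1,0,0,0, 0.7,-3.1,0,0.3,0, 0.7,-3.1,0,0.45,0, 0.7,-3.1,0,0.45,0, 0.5,-3.1,0,0.45,0, 0.3,-3.1,0,0.45,0, 0.1,-3.1,0,0.45,0, 0,-3.1,0,0.45,0, 0,-3.1,0,-1.5,0, 0,-3.1,0,-3.5,0, 0,-1,-0.7,-3.5,0, 0,1.5,-1.2,-3.5,0, 0,3.4,-1.6,-3.5,0, 0,3.4,-1.6,-3.5,0]' 50
python3 - <<'E'
from h import *
S=cam("scene")
for d in ctrl.silhouettes("scene","finial")[:2]: print(d["rect"],d["score"])
k=5;u,v=225,340;f=cv2.resize(S["frame"][v-60:v+60,u-75:u+75],None,fx=k,fy=k,interpolation=cv2.INTER_CUBIC)
o=loc((.598,-.2475),-18.3,-.038,-.005);print(o)
for P in [place(P,*o,0,np.radians(-18.3)) for P in parts(0)[:6]]:
    cv2.polylines(f,[cv2.convexHull(np.round((proj(S,P)-[u-75,v-60]+.5)*k).astype(np.int32))],True,(0,255,255),1)
cv2.imwrite("pics/in2.png",f)
x,y=loc(o,-18.3,-.068,-.016);delta(x,y,.202,-18.3)
E
```

```text
time_s: 9.05
ee_pos: [0.4905, -0.234, 0.2418]
tool_rot: [[-0.949, 0.315, -0.001], [0.315, 0.949, 0.001], [0.001, 0.0, -1.0]]
force: [-0.2, 0.4, 0.4]
gripper_width: 1.0
finger_force: 0.0
[241.6, 365.2, 19.8, 22.7] 0.84
(np.float64(0.5603518695697706), np.float64(-0.24031541406144813))
shift [0.15 0.   4.  ] roll -0.005 | tcp [ 0.4921 -0.2346  0.242 ] cur yaw -18.35 t 9.15
```

View pics/in2.png

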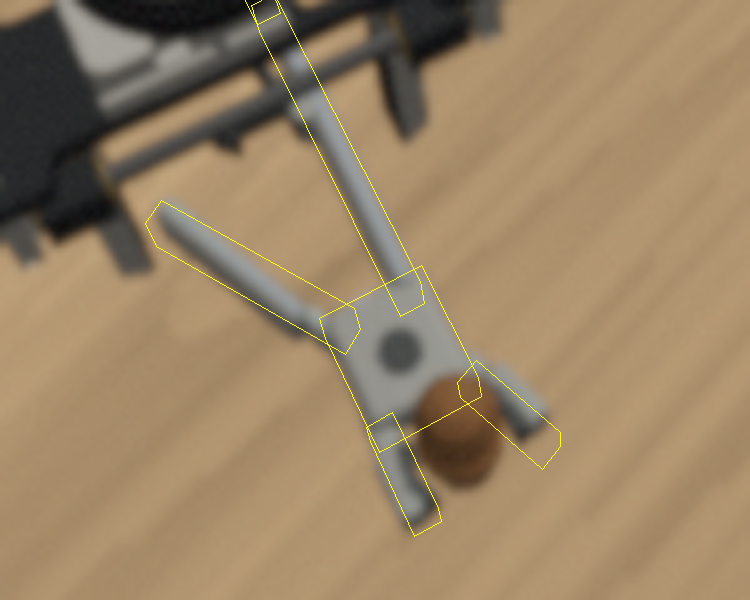

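The finial is in the mouth at about x 36, y 5, and the pliers are flat. Now the squeeze, moving the hand along so the fixed handle stays put.

```bash
python3 -m pendant '[0,0.15,0,2,0, 0,0.15,0,4,0, 0.2,0.15,0,4,0, 0.3,0.15,0,4,0, 0.3,0.15,0.05,4,0, 0.35,0.15,0.25,4,0, 0.4,0.15,0.5,4,0, 0.45,0.15,0.7,4,0, 0.5,0.15,0.95,4,0, 0.55,0.15,1.2,4,0, 0.6,0.15,1.4,4,0, 0.64,0.15,1.6,4,0, 0.75,0.15,1.6,4,0, 0.8,0.15,1.6,4,0, 0.8,0.15,1.6,4,0, 0.8,0.15,1.6,4,0, 0.8,0.15,1.6,4,0]' 60
python3 - <<'E'
from h import *
print(ctrl.state()["gripper_width"]*94)
S=cam("scene")
for d in ctrl.silhouettes("scene","finial")[:2]: print(d["rect"],d["score"])
E
```

```text
time_s: 11.28
ee_pos: [0.4949, -0.2179, 0.2019]
tool_rot: [[-0.949, 0.316, -0.0], [0.316, 0.949, 0.002], [0.001, 0.002, -1.0]]
force: [-0.6, 3.4, 6.2]
gripper_width: 0.337
finger_force: 59.8
31.71764498719776
[240.3, 366.9, 15.6, 23.5] 0.7
```

```bash
python3 -m pendant '[0.5,0,0,0,0, 0.3,0,0,0,0, 0.2,0,0,0,0, 0.2,0,0,-2,0, 0.2,0,0,-4,0, 0.2,0,0,-4,0]' 30
python3 - <<'E'
from h import *
S=cam("scene")
m=near("scene","finial",(240,366),15); print("fin",m is not None)
if m is not None:
  ys,xs=np.nonzero(m);r=render(S,[place(P,.598,-.2475,0,0) for P in FIN]);ry,rx=np.nonzero(r>.5)
  d=back(S,[xs.mean(),ys.mean()],.03)-back(S,[rx.mean(),ry.mean()],.03);print("fin shift",d.round(4))
k=5;u,v=225,340;f=cv2.resize(S["frame"][v-60:v+60,u-75:u+75],None,fx=k,fy=k,interpolation=cv2.INTER_CUBIC)
o=loc((.598,-.2475),-18.3,-.038,-.000);print(o)
for P in [place(P,*o,0,np.radians(-18.3)) for P in parts(.4)[:6]]:
    cv2.polylines(f,[cv2.convexHull(np.round((proj(S,P)-[u-75,v-60]+.5)*k).astype(np.int32))],True,(0,255,255),1)
cv2.imwrite("pics/lk.png",f)
x,y=loc(o,-18.3,-.006,0);delta(x,y,.202,-18.3)
E
```

```text
time_s: 12.12
ee_pos: [0.4956, -0.219, 0.2427]
tool_rot: [[-0.949, 0.314, 0.003], [0.314, 0.949, -0.002], [-0.003, -0.001, -1.0]]
force: [-0.9, -0.3, 0.4]
gripper_width: 0.799
finger_force: 0.0
fin True
fin shift [[-0.0023 -0.0031  0.    ]]
(np.float64(0.5619218318496076), np.float64(-0.23556828667323862))
shift [-6.3   0.49  3.92] roll -0.004 | tcp [ 0.4949 -0.2186  0.2412] cur yaw -18.34 t 12.225
```

View pics/lk.png

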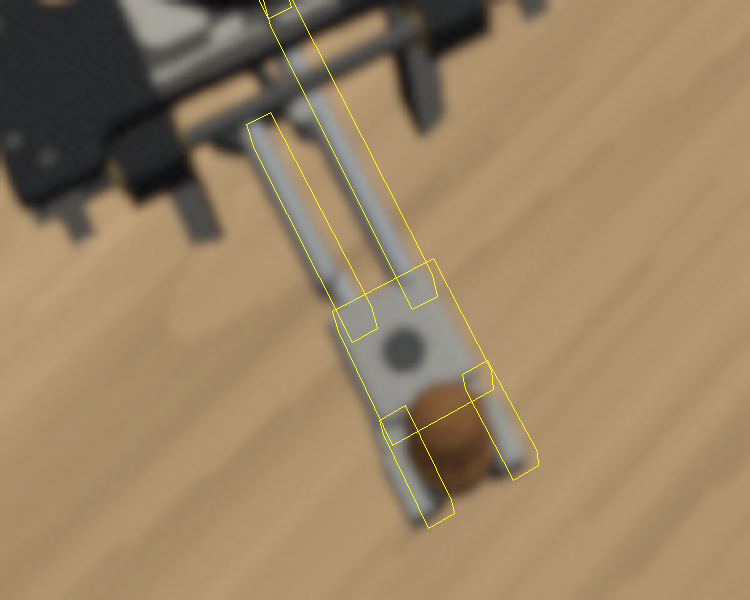

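Locked: the handles are nearly parallel and the finial is held between the jaws at (450,440). Next, regrip at the head.

```bash
python3 -m pendant '[0.2,-3.5,0,0,0, 0.2,-6.4,0,0,0, 0.2,-6.4,0,1,0, 0.2,-6.4,0,2.5,0, 0.2,-6.4,0,3.9,0, 0.4,-6.4,0,3.9,0, 0.55,-6.4,0,3.9,0, 0.7,-6.4,0,3.9,0, 0.7,-6.4,0,3.9,0, 0.7,-6.4,0,3.9,0, 0.7,-6.4,0,2.9,0, 0.7,-6.4,0,1.5,0, 0.7,-6.4,0,1.5,0]' 60
python3 - <<'E'
from h import *
x,y=loc((.640,.2113),-4.8,-.044,0);print(x,y)
delta(x-.13,y+.011,.23,-4.8);delta(x,y,.23,-4.8)
S=cam("scene");m=near("scene","finial",(240,362),20);print(m is not None)
k=5;u,v=225,340;cv2.imwrite("pics/lift.png",cv2.resize(S["frame"][v-60:v+60,u-75:u+75],None,fx=k,fy=k,interpolation=cv2.INTER_CUBIC))
E
```

```text
time_s: 13.85
ee_pos: [0.5563, -0.2392, 0.2281]
tool_rot: [[-0.949, 0.315, 0.003], [0.315, 0.949, -0.002], [-0.003, -0.001, -1.0]]
force: [0.5, -0.1, -5.2]
gripper_width: 0.419
finger_force: 60.0
0.5961543141930218 0.21498182510662187
shift [23.2  41.32 -0.29] roll -1.354 | tcp [ 0.5563 -0.2392  0.2281] cur yaw -18.34 t 13.85
shift [10.51 44.36 -0.25] roll -1.354 | tcp [ 0.5563 -0.2392  0.2281] cur yaw -18.34 t 13.85
True
```

View pics/lift.png

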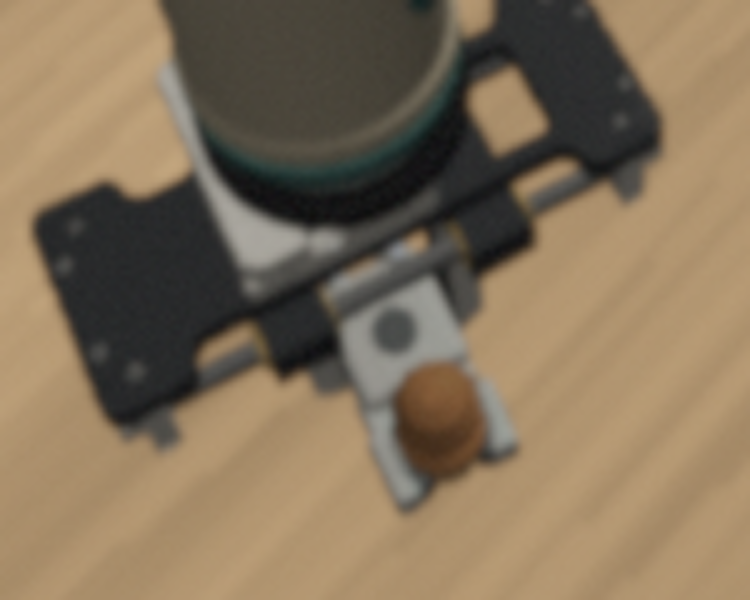

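```bash
python3 -m pendant '[0.7,1,1.5,0,-0.1, 0.7,3,5,0,-0.2, 0.7,5.5,9,0,-0.3, 0.7,8,13,0,-0.4, 0.7,10.5,18,0,-0.5, 0.7,13,23,0,-0.7, 0.7,15.5,28,0,-0.9, 0.7,18.5,33,0,-1.1, 0.7,21,37,0,-1.25, 0.7,22.8,40,0,-1.35, 0.7,23.2,41.3,0,-1.35, 0.7,21.5,41.8,0,-1.35, 0.7,18.5,42.5,0,-1.35, 0.7,15.5,43.2,0,-1.35, 0.7,12.5,44,0,-1.35, 0.7,10.8,44.3,0,-1.35, 0.7,10.5,44.4,0,-1.35, 0.7,10.5,44.4,0.7,-1.35, 0.7,10.5,44.4,0.7,-1.35]' 60
python3 - <<'E'
from h import *
x,y=loc((.640,.2113),-4.8,-.044,0);delta(x,y,.212,-4.8)
S=cam("scene");T=cam("top")
u0=proj(S,[.64,.2113,.05])[0]
for d in ctrl.silhouettes("scene","finial"): 
  p=back(S,d["rect"][:2],.05);print(d["score"],d["rect"],p.round(3))
u,v=u0.astype(int);k=5;a=cv2.resize(S["frame"][v-60:v+60,u-75:u+75],None,fx=k,fy=k,interpolation=cv2.INTER_CUBIC)
cv2.imwrite("pics/pl.png",a)
E
```

```text
time_s: 16.32
ee_pos: [0.5943, 0.2156, 0.2187]
tool_rot: [[-0.996, 0.084, -0.003], [0.084, 0.996, -0.001], [0.003, -0.001, -1.0]]
force: [-0.1, 0.2, -3.6]
gripper_width: 0.422
finger_force: 60.0
shift [-0.19 -0.05  0.67] roll -0.002 | tcp [0.5943 0.2156 0.2187] cur yaw -4.82 t 16.325
0.56 [405.6, 213.9, 18.3, 19.5] [[0.636 0.21  0.05 ]]
```

View pics/pl.png

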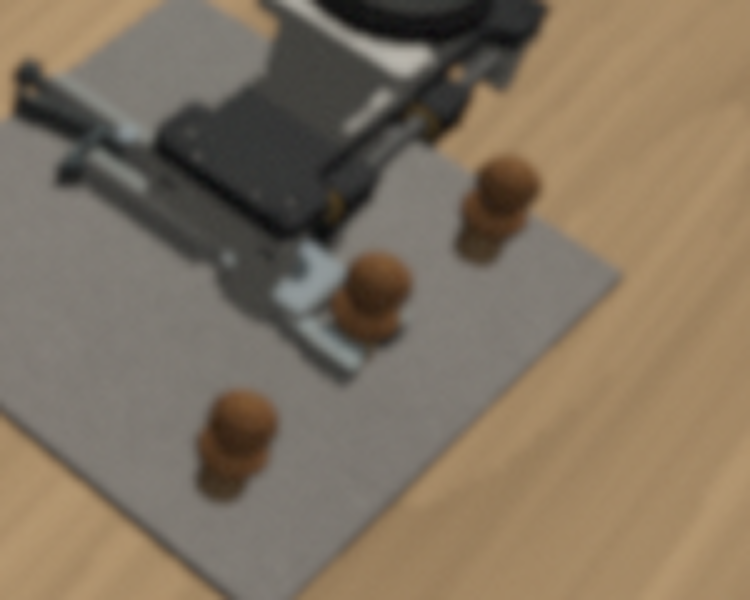

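The finial is upright, midway between the finished two, and the hook is over the moving handle. Lowering the last few mm; all 10 views are used, so I rely on numbers from here.

```bash
python3 -m pendant '[0.7,-0.2,0,0.2,0, 0.7,-0.2,0,0.4,0, 0.7,-0.2,0,0.55,0, 0.7,-0.2,0,0.55,0]' 60; python3 -m pendant '[0.7,0,0,0.08,0, 0.7,0,0,0.15,0, 0.7,0,0,0.15,0]' 60
```

```text
time_s: 16.98
ee_pos: [0.5977, 0.2155, 0.214]
tool_rot: [[-0.996, 0.084, -0.0], [0.084, 0.996, -0.0], [0.0, -0.0, -1.0]]
force: [0.5, -0.2, -4.3]
gripper_width: 0.42
finger_force: 60.0
time_s: 17.35
ee_pos: [0.5978, 0.2155, 0.2126]
tool_rot: [[-0.996, 0.084, -0.0], [0.084, 0.996, 0.0], [0.0, 0.0, -1.0]]
force: [-0.1, -0.9, -4.2]
gripper_width: 0.421
finger_force: 60.0
```

```bash
python3 -m pendant '[0.7,0,0,0.06,0, 0.7,0,0,0.1,0, 0.7,0,0,0.1,0]' 60; python3 -m pendant '[0.7,0,0,0.06,0, 0.7,0,0,0.1,0, 0.7,0,0,0.1,0]' 60
```

```text
time_s: 17.73
ee_pos: [0.5978, 0.2155, 0.2116]
tool_rot: [[-0.996, 0.084, -0.0], [0.084, 0.996, 0.0], [0.0, 0.0, -1.0]]
force: [-0.0, -0.0, -4.2]
gripper_width: 0.419
finger_force: 60.0
time_s: 18.1
ee_pos: [0.5979, 0.2156, 0.2111]
tool_rot: [[-0.996, 0.084, 0.0], [0.084, 0.996, 0.0], [-0.0, 0.0, -1.0]]
force: [-0.8, -1.4, -0.7]
gripper_width: 0.416
finger_force: 60.0
```

```bash
python3 -m pendant '[0.55,0,0,0,0, 0.5,0,0,0,0, 0.4,0,0,0,0, 0.3,0,0,0,0, 0.3,0,0,0,0, 0.3,0,0,-1.5,0, 0.3,0,0,-4,0, 0.3,5,0.3,-4,0, 0.4,10,0.55,-4,0, 0.4,13.6,0.55,-4,0, 0.4,13.6,0.55,-4,0]' 20
python3 - <<'E'
from h import *
o=loc((.5979,.2156),-4.82,.006,0)
x,y=loc(o,-4.82,-.142,.0055);delta(x,y,.2115,-4.82)
S=cam("scene")
ms=near("scene","pliers",(370,195),60)
Q=[place(P,*o,.008,np.radians(-4.82)) for P in parts(.4)]
R=render(S,Q)
if ms is not None:
  b=cv2.dilate((render(S,Q[3:5])>.2).astype(np.uint8),np.ones((9,9)))>0
  L=[]
  for dx in np.arange(-4,4.1,.5):
    for dy in np.arange(-4,4.1,.5):
      r=cv2.warpAffine(R,np.float32([[1,0,dx],[0,1,dy]]),(560,420));L.append((np.minimum(r,ms).sum()/np.maximum(r,ms).sum(),dx,dy))
  print(sorted(L)[-3:])
for d in ctrl.silhouettes("scene","finial"): print(d["score"],np.round(d["rect"],1),back(S,d["rect"][:2],.038).round(3))
print(proj(S,[.64,.2113,.038]))
E
```

```text
time_s: 19.48
ee_pos: [0.4605, 0.2326, 0.2517]
tool_rot: [[-0.997, 0.083, -0.001], [0.083, 0.997, -0.0], [0.001, -0.0, -1.0]]
force: [-0.3, -0.1, 0.6]
gripper_width: 0.596
finger_force: 0.0
shift [-0.24  0.01  4.02] roll 0.008 | tcp [0.4605 0.2326 0.2517] cur yaw -4.74 t 19.475
[(np.float32(0.7906655), np.float64(-0.5), np.float64(0.0)), (np.float32(0.79083997), np.float64(-1.0), np.float64(-0.5)), (np.float32(0.79658234), np.float64(-1.0), np.float64(0.0))]
0.72 [407.4 219.   18.8  20.8] [[0.644 0.211 0.038]]
[[405.9963476  217.81657493]]
```

```bash
python3 -m pendant '[0.4,-0.2,0,2,0, 0.4,-0.2,0,4,0, 0.6,-0.2,0,4,0, 0.72,-0.2,0,4,0, 0.75,-0.2,0,4,0, 0.78,-0.2,0.12,4,0, 0.81,-0.2,0.25,4,0, 0.84,-0.2,0.38,4,0, 0.86,-0.2,0.45,4,0, 0.88,-0.2,0.45,4,0, 0.88,-0.2,0.45,4,0]' 20
python3 -c "
from h import *
print(ctrl.state()['gripper_width']*94);S=cam('scene')
for t in('handle','finial'):
  for d in ctrl.silhouettes('scene',t): print(t,d['score'],np.round(d['rect'],1),back(S,d['rect'][:2],.038).round(3))"
```

```text
time_s: 21.0
ee_pos: [0.4654, 0.2374, 0.2111]
tool_rot: [[-0.996, 0.085, 0.001], [0.085, 0.996, 0.002], [-0.001, 0.002, -1.0]]
force: [-0.7, 5.0, 5.3]
gripper_width: 0.121
finger_force: 4.4
11.37386230503723
handle 0.73 [273.6 126.1  50.6  51. ] [[0.226 0.24  0.038]]
handle 0.66 [360.7 208.4  34.6  15.8] [[0.553 0.166 0.038]]
finial 0.8 [407.  216.4  17.6  18.9] [[0.64  0.216 0.038]]
```

```bash
python3 -m pendant '[0.8,0,-0.2,0,0, 0.6,0,-0.3,0,0, 0.4,0,-0.4,0,0, 0.4,0,-0.4,0,0, 0.4,0,-0.4,-2,0, 0.2,0,-0.4,-5,0, 0,5,-0.4,-9,0, 0,9,-0.4,-12,0, 0,9,-0.4,-12,0]' 20
python3 - <<'E'
from h import *
S=cam("scene");T=cam("top")
ms=near("scene","pliers",(370,195),60);mt=near("top","pliers",(206,142),50)
print(ms is not None,mt is not None)
V=[(i,m) for i,m in((S,ms),(T,mt)) if m is not None]
print("areas",[m.sum() for _,m in V])
for I in ([V[0]],[V[-1]],V):
  for hd in(0,.4): print(hd,fitpl([i for i,_ in I],[m for _,m in I],[.602,.215,-.084,0.],hd,.008))
for nm in("finial",):
  for n,im in(("scene",S),("top",T)):
    for d in ctrl.silhouettes(n,nm): print(n,d["score"],np.round(d["rect"],1),back(im,d["rect"][:2],.038).round(3))
print("expect",proj(S,[.64,.2113,.038]),proj(T,[.64,.2113,.038]))
E
```

```text
time_s: 22.28
ee_pos: [0.3731, 0.2404, 0.3326]
tool_rot: [[-0.997, 0.082, 0.003], [0.082, 0.997, 0.001], [-0.002, 0.002, -1.0]]
force: [0.9, 0.4, 0.5]
gripper_width: 0.982
finger_force: 0.0
True True
areas [np.int64(1286), np.int64(867)]
0 (array([ 0.60231469,  0.21378627, -0.08048352,  0.01072302]), np.float64(-0.7464591860771179))
0.4 (array([ 0.60126672,  0.21374518, -0.07324827,  0.00584693]), np.float64(-0.5879634618759155))
0 (array([ 0.6037752 ,  0.21527286, -0.07640156,  0.00258338]), np.float64(-0.7055214643478394))
0.4 (array([ 0.60235037,  0.21578302, -0.07118867,  0.00456434]), np.float64(-0.5314511656761169))
0 (array([ 6.02628076e-01,  2.14662103e-01, -7.54994019e-02, -5.67451386e-04]), np.float64(-0.7253046035766602))
0.4 (array([ 0.60089359,  0.21527815, -0.07531393,  0.00529558]), np.float64(-0.5549659729003906))
scene 0.66 [406.  219.1  15.   20.8] [[0.642 0.208 0.038]]
top 0.7 [206.8 107.2  14.6  15. ] [[0.642 0.211 0.038]]
expect [[405.9963476  217.81657493]] [[206.77566421 107.9267825 ]]
```

The pliers are open, lying at (0.603,0.215), and the finial stands at (0.641,0.211). Next, grip the head and draw back.

```bash
python3 -c "
from h import *
x,y=loc((.6028,.2146),-4.6,-.008,0);delta(x,y,.212,-4.6)"
```

```text
shift [-22.04  -0.62  11.73] roll -0.027 | tcp [0.3759 0.2403 0.3296] cur yaw -4.87 t 22.575
```

```bash
python3 -m pendant '[0.2,-4,0,1,0, 0.2,-9,-0.3,2,0, 0.2,-14,-0.6,4,0, 0.2,-19,-0.6,6,0, 0.2,-21.7,-0.6,7.5,0, 0.2,-22,-0.6,8,0, 0.2,-22,-0.6,9.5,0, 0.2,-22,-0.6,11,0, 0.2,-22,-0.6,11.7,0, 0.35,-22,-0.6,11.7,0, 0.5,-22,-0.6,11.7,0, 0.6,-22,-0.6,11.7,0, 0.65,-22,-0.6,11.7,0, 0.65,-22,-0.6,11.7,0]' 25
```

```text
time_s: 24.32
ee_pos: [0.594, 0.2159, 0.2142]
tool_rot: [[-0.996, 0.084, 0.001], [0.084, 0.996, 0.0], [-0.001, 0.0, -1.0]]
force: [0.5, 0.3, 2.8]
gripper_width: 0.42
finger_force: 25.0
```

```bash
python3 -m pendant '[0.65,0,-0.2,-0.05,0, 0.65,0,-0.4,-0.05,0, 0.65,0,-0.5,-0.05,0, 0.65,0.6,-0.5,-0.05,0, 0.65,1.5,-0.5,-0.05,0, 0.65,2.7,-0.5,-0.05,0, 0.65,4,-0.5,-0.05,0, 0.65,5.5,-0.5,-0.05,0, 0.65,6.5,-0.5,-0.05,0, 0.65,7,-0.5,-0.05,0, 0.65,7,-0.5,0,0, 0.65,7,-0.5,0,0]' 25
python3 - <<'E'
from h import *
S=cam("scene")
print(ctrl.state()["gripper_width"]*94)
for d in ctrl.silhouettes("scene","finial"): print(d["score"],np.round(d["rect"],1),back(S,d["rect"][:2],.038).round(3))
E
```

```text
time_s: 25.82
ee_pos: [0.5227, 0.2169, 0.2142]
tool_rot: [[-0.996, 0.085, -0.003], [0.085, 0.996, 0.0], [0.003, -0.0, -1.0]]
force: [-4.5, 0.3, 6.0]
gripper_width: 0.424
finger_force: 25.0
39.783656254343775
0.84 [405.9 217.9  18.1  26.4] [[0.64  0.211 0.038]]
```

```bash
python3 -m pendant '[0.55,0,0,0,0, 0.45,0,0,0,0, 0.25,0,0,0,0, 0.25,0,0,0,0, 0.25,0,0,-2,0, 0.25,0,0,-5,0, 0.25,3,0,-9,0, 0.25,9,0,-13,0, 0.25,15,0,-15,0, 0.25,15,0,-15,0, 0.25,15,0,-15,0, 0.25,15,0,-15,0]' 20
python3 - <<'E'
from h import *
S=cam("scene");T=cam("top")
ms=near("scene","pliers",(330,195),60);mt=near("top","pliers",(206,180),60)
V=[(i,m) for i,m in((S,ms),(T,mt)) if m is not None];print(len(V))
for hd in(0,.4): print(hd,fitpl([i for i,_ in V],[m for _,m in V],[.531,.217,-.084,0.],hd,.008))
for n,im,G in(("scene",S,[(433,193),(380,240),(406,218)]),("top",T,[(168,104),(246,111),(207,107)])):
  for g in G:
    m=near(n,"finial",g,10)
    if m is not None: ys,xs=np.nonzero(m);print(n,g,back(im,[xs.mean(),ys.mean()],.038).round(3))
E
```

```text
time_s: 27.42
ee_pos: [0.3754, 0.2295, 0.3632]
tool_rot: [[-0.996, 0.085, 0.0], [0.085, 0.996, -0.0], [-0.0, -0.0, -1.0]]
force: [0.2, 0.6, -0.1]
gripper_width: 0.75
finger_force: 0.0
2
0 (array([ 0.53029307,  0.21583622, -0.06830656,  0.00770654]), np.float64(-0.6761348247528076))
0.4 (array([ 0.52962622,  0.21642995, -0.07287517,  0.0063687 ]), np.float64(-0.5018415451049805))
scene (406, 218) [[0.641 0.21  0.038]]
top (207, 107) [[0.641 0.211 0.038]]
```

```bash
python3 -c "
from plant import ctrl
print(ctrl.finish_job())"
```

```text
the job is handed in; nothing more can be done
None
```

The job is handed in at about 27 s of the 59 s allowed: the finial stands upright within a few millimetres of the vacant place, and the pliers lie open on the board with their mouth about 72 mm from it. I did not re-measure the two finished finials at the end, and no verdict came back.

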